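Tip the spice tin flat so the drawer shuts

ROBOT

A 6-joint arm with a two-finger parallel gripper is mounted at the origin on the work surface. World frame = base frame: x ahead of the robot, y to its left, z up, the work surface at z = 0. Lengths are in m, angles in rad, forces in N, time in s.
With the tool pointing down it reaches from about 0.25 to 0.775 m from the base axis. Payload 4 kg.
Tool frame: the origin (TCP) lies at the very end of the fingers, on their centre line; the grasp point (between the pads) lies 19 mm behind it; z points along the fingers, y is the direction in which the jaws open and shut (so a half turn about z gives the same grasp; the last joint's range is limited). The gripper opens to 94 mm and grips with 3 to 60 N. Pads are 16 mm wide; open, the fingers measure 119 mm over their backs; the gripper's body (75 mm by 177 mm) begins 78 mm behind the grasp point.
Start: joints at [1.054, 0.087, 1.371, -0, 1.684, -0.103], TCP at [0.221, 0.504, 0.206] pointing down, gripper open.
Joint ranges: [-3.1, 3.1], [-0.76, 2.03], [0.27, 2.55], [-1.08, 4.22], [0.17, 2.65], [-2.57, 2.57]. Speed limits (rad/s): [2.79, 2.79, 3.14, 3.14, 3.14, 3.14].

INTERFACE

Orientations are given as [roll, pitch, yaw] about the fixed x, y, z axes, in that order (R = Rz(yaw) Ry(pitch) Rx(roll)).
In Python, from rig import env gives the robot as it stands. The module is installed in compiled form; this text tells all that it offers.
- The arm moves only by the tool carry_out, never from a script. Its argument "series" is a list of rows, each an object of numbers: "tx", "ty", "tz": the shift along the tool's x, y, z in m; "ax", "ay", "az": the turn, a rotation vector about the tool's x, y, z in degrees; "gripper": the opening in per cent of the stroke, from 0 (shut) to 100 (fully open). A call has exactly 5 rows; each row shifts and turns the commanded pose from where the row before left it, along the tool's axes as they then stand; what a row does not reach is not made up. A row lasts 1/8 s, in which the tool goes at most 62.5 mm and 10.7 degrees, less where a joint would pass 70% of its speed; a pose out of reach is approached as far as the arm can. A call is refused whole if a number of a shift passes 0.0625 or a number of a turn 10.7, either way. A call with a gripper value outside its range is refused whole. The fingers move at their own pace and stop on an object; "squeeze" is the grip in N (left out, the last holds). Time passes only in rows, so rows that do not move let the fingers close, or fill a call up. It gives the time, the measured TCP pose, the force and the opening at its end, in the units of the state.
- env.sense(): the state, without advancing time (a new reading comes with each control period).
- env.camera(name): name is "scene" or "side" or "wrist"; returns the picture (420x560x3 uint8, red, green, blue); there is no depth.
- env.camera_params(name): a dict with "fx", "fy", "cx", "cy" (pixels), "cam_to_world" (4x4, takes a point from camera to world coordinates). Camera axes: x right, y up, looking along -z (the intrinsics and any distortion apply to the point x, -y, -z); pixel columns grow to the right and rows downward; lengths in m; the calibration is good to about 2 mm. A picture is of the moment at which its call begins: read the wrist's pose just before it. camera_params takes no time and is no camera call; for the wrist camera it gives the pose at the moment of the call.
- env.job_done(): hands the job in, once; it reports no verdict.
The state is a dict: "time_s": time; "joints": joint angles; "qvel": joint speeds; "joint_torque": joint torques, N m; "tcp_pos": TCP position; "ee_rot": TCP orientation; "ft_force": force on the tool from outside, world axes, zero at the start; "ft_torque": the same for the moment, N m; "gripper_width": finger opening in m.
Only numpy, scipy, OpenCV 4.12 (cv2) and the standard library are available. Lean on these libraries where they do the work, as an engineer would, in place of code of your own. Each camera call takes 0.05 s, during which the arm holds its last target. There are 200 camera calls.

TASK

The spice tin was left standing upright in the open drawer of the spice rack, so the drawer cannot shut. With the outside of the fingers push the tin over so that it lies flat on the drawer floor, then push the drawer fully home with the tin inside. Do not pick the tin up, and leave the other things on the worktop where they are.

Things in the scene. Friction and masses are not known exactly. Their poses are not given: they have to be found in the camera images.
- rack_front (a point): Wooden spice rack, fixed; this point is the middle of its front lower edge, on the worktop. The rack's x points from its front to its back (away from the robot), y to its left side, z up. Drawer base 240 (x) by 340 (y) by 90 high, reaching back from this point; the drawer opening under its top slab is 76 high above the worktop. An empty gallery of wood posts and steel bars stands on its rear half (from 150 behind this point backwards), up to 190 high.
- drawer (a joint): Opening of the rack's only drawer in m: 0 fully home, up to 0.2 open, sliding out along the rack's -x. It stays where it is left; it needs about 2 N to slide, a little more when moved fast. It starts 0.165 to 0.195 open.
- drawer_handle (a point): Middle of the drawer's steel bar handle (bar 10 thick, 100 long along the rack's y, its middle line 35 in front of the drawer's front panel and 47 in front of the rack's front edge when home, 58 above the worktop, open below). Axes as the rack's. The front panel is 12 thick, 340 wide, with its top 86 above the worktop.
- drawer_in (a point): Middle of the front edge of the drawer's inner floor, at the foot of the front panel's inner face, 14 above the worktop; 47 behind the handle's middle; axes as the rack's, moves with the drawer. Inside the drawer is 194 long (from this point back along x) and 300 wide (150 to each side wall along y); side walls rise 36 above this floor.
- tin: Loose closed spice tin, a red box with a yellow band and black lid, 50 (x) by 42 (y) by 110 (z) mm, about 100 to 230 g, evenly filled; origin at the centre of its underside, z towards its lid. It stands upright in the drawer's open part, its y within about 0.15 rad of the rack's y, up to 90 to the left or right of the drawer's middle: lying along the drawer's width it has room only on the side where more floor is free.
- tin_mid (a point): Centre of the tin, 55 above its underside; axes as the tin's.
- pot: Black nonstick pot, 210 across, 110 high; origin at the centre of its underside. Bystander.
- pot_lid: Glass lid with a black knob lying on the pot, 216 across; origin at the centre of its underside. Bystander.
- measuring_cup: Clear plastic measuring cup, 80 across and 90 high, with a handle; origin at the centre of its underside. Stands beside the open drawer, left or right. Bystander.
- jar: Amber glass jar, 56 across and 85 high; origin at the centre of its underside. Stands beside the open drawer, on the other side from the cup. Bystander.
- bowl: White ceramic bowl, 150 across, 60 high; origin at the centre of its underside. Bystander.
- ladle: Steel ladle lying on the worktop, 285 long, up to 35 high; origin on the worktop 100 from the centre of its cup towards the handle's end, x towards the cup. Bystander.
- mill: Dark wooden pepper mill, 56 across, 140 high; origin at the centre of its underside. Bystander.
Things that resemble listed ones, but are neither listed nor needed, are in the scene too. Leave any turquoise look-alike of the tin alone.

How it is judged:
By the outcome, as a careful person would: the job done as asked, in the order asked, and still so for the second after the job is handed in, with the robot touching nothing.
It also fails if it takes over 43 s, if anything falls off the work surface, if the arm or the gripper's body presses on something with over 40 N, if the wrist force passes 120 N, or if a joint passes its speed limit or range.

## Working session

There is one attempt and no reset: what is moved stays moved. The work goes in short steps, Python scripts to look and compute and a tool call to move; the robot and the scene stay as the last step left them, time stands still between calls to the robot, and variables do not carry over. Pictures are saved under pics/ and viewed, about 8 in all and at most 12, crops included, and the job is handed in when it is done.

Besides the shell and the picture viewer there is one more tool, called after ">>>" in YAML: its name, and indented under it one key for each argument. carry_out: Moves the arm, as the interface text tells. Its arguments: {"type":"object","properties":{"series":{"type":"array"},"squeeze":{"type":"number"}},"required":["series"]}

```bash
mkdir -p pics; cat > h.py <<'E'
from rig import env
import numpy as np, cv2
def snap(name,fn):
    p=env.camera_params(name); im=env.camera(name)
    cv2.imwrite('pics/'+fn,im[:,:,::-1]); return im,p
def ray(p,u,v):
    T=np.array(p['cam_to_world']); d=T[:3,:3]@np.array([(u-p['cx'])/p['fx'],-(v-p['cy'])/p['fy'],-1]); return T[:3,3],d
def at(p,u,v,z):
    o,d=ray(p,u,v); return o+d*(z-o[2])/d[2]
def proj(p,X):
    T=np.array(p['cam_to_world']); c=T[:3,:3].T@(np.array(X)-T[:3,3]); return p['fx']*c[0]/-c[2]+p['cx'], p['fy']*-c[1]/-c[2]+p['cy']
E
python3 - <<'E'
from h import *
for n in('scene','side'):
    im,p=snap(n,n+'0.png'); print(n,{k:np.round(v,3).tolist() if k!='x' else 0 for k,v in p.items()})
s=env.sense(); print(s)
E
```

```text
scene {'fx': 440.283, 'fy': 440.283, 'cx': 285.58, 'cy': 206.953, 'cam_to_world': [[-0.773, -0.316, 0.55, 1.348], [0.634, -0.417, 0.651, 0.936], [0.024, 0.852, 0.523, 0.883], [0.0, 0.0, 0.0, 1.0]]}
side {'fx': 517.194, 'fy': 517.194, 'cx': 281.227, 'cy': 208.232, 'cam_to_world': [[0.564, 0.553, -0.613, -0.506], [-0.826, 0.375, -0.421, -0.706], [-0.003, 0.744, 0.668, 1.228], [0.0, 0.0, 0.0, 1.0]]}
{'time_s': 0.1, 'joints': array([ 1.05392803e+00,  8.78631679e-02,  1.37206988e+00, -2.48210677e-05,
        1.68362013e+00, -1.03091316e-01]), 'qvel': array([ 0.00071367, -0.00123599, -0.00247929, -0.00111715, -0.00112981,
       -0.00087063]), 'joint_torque': array([ 3.79806253e-03, -3.41250980e+01, -3.03301406e+01,  7.21081230e-02,
        3.03708413e-02, -8.51996720e-05]), 'tcp_pos': array([0.22090162, 0.50315048, 0.2044479 ]), 'ee_rot': array([-3.13964000e+00, -1.77217612e-04,  2.72781273e+00]), 'ft_force': array([-0.70859575, -0.08718947, -0.04133579]), 'ft_torque': array([ 0.01919917, -0.02233159,  0.01301367]), 'gripper_width': 0.09385221046162516}
```

View pics/scene0.png

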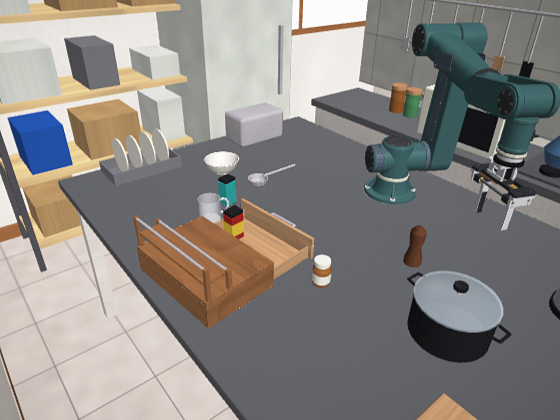

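View pics/side0.png

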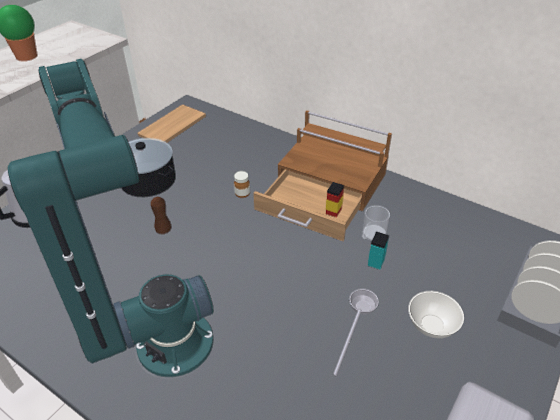

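The scene picture shows the red/yellow/black tin at (233,223) in the drawer. The turquoise look-alike at (227,190) stands on the worktop by the cup. In the side picture they are at (335,200) and (378,250). The red one in the drawer fits the description. I'll confirm it in an enlarged crop.

```bash
python3 - <<'E'
import cv2,numpy as np
a=cv2.imread('pics/side0.png')[105:255,240:400]; b=cv2.imread('pics/scene0.png')[165:325,130:340]
cv2.imwrite('pics/c1.png',cv2.resize(a,None,fx=4,fy=4,interpolation=cv2.INTER_CUBIC))
cv2.imwrite('pics/c2.png',cv2.resize(b,None,fx=3.5,fy=3.5,interpolation=cv2.INTER_CUBIC))
E
```

```text
(no output)
```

View pics/c1.png

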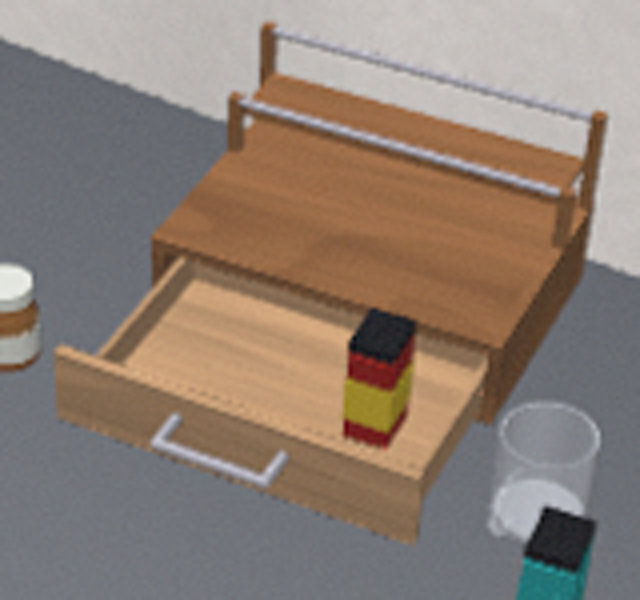

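View pics/c2.png

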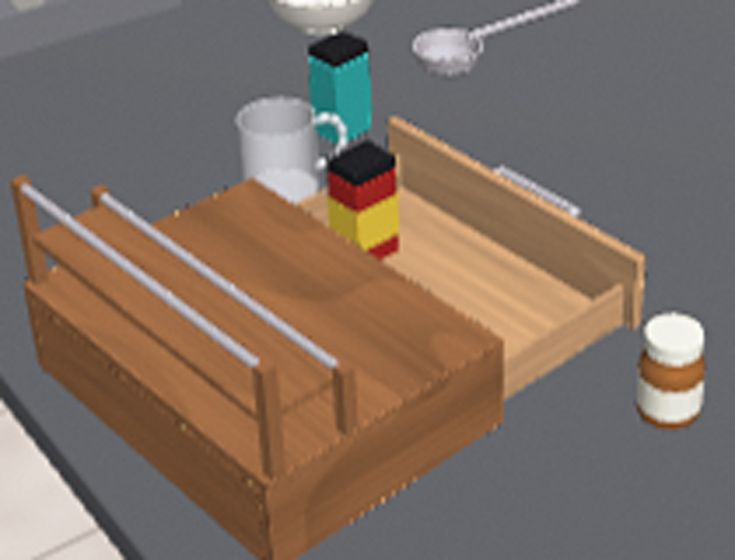

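The crops confirm it. The red tin stands in the drawer, right of its middle (side crop lid at about (382,335)). The turquoise one stands outside. More floor is free on the left, so the tin goes over towards rack +y.

```bash
python3 - <<'E'
from h import *
ps=env.camera_params('side'); pc=env.camera_params('scene')
S=lambda u,v,z:at(ps,240+(u+.5)/4-.5,105+(v+.5)/4-.5,z)
C=lambda u,v,z:at(pc,130+(u+.5)/3.5-.5,165+(v+.5)/3.5-.5,z)
for n,f,u,v,z in [('panelL',S,57,350,.086),('panelR',S,418,474,.086),('rackL',S,152,239,.09),('rackR',S,491,347,.09),('handle1',S,160,440,.058),('handle2',S,265,481,.058),
('tBL',S,368,311,.124),('tBR',S,414,322,.124),('tFR',S,392,362,.124),('tFL',S,348,349,.124),('bFL',S,345,438,.014),('bFR',S,386,446,.014),
('cup',S,535,500,.0),('turqtop',S,560,538,.11),('jar',S,10,285,.085),
('C panelLout',C,643,258,.086),('C panelRin',C,390,122,.086),('C rackL',C,503,345,.09),('C rackR',C,254,181,.09),('C rackbackL',C,270,478,.09),
('ClB',C,366,185,.124),('ClL',C,328,165,.124),('ClF',C,362,142,.124),('ClR',C,396,160,.124),('Ccup',C,278,195,0)]:
    print(n,np.round(f(u,v,z)[:2],4))
E
```

```text
panelL [0.5576 0.1382]
panelR [ 0.5963 -0.1927]
rackL [0.7281 0.1571]
rackR [ 0.7652 -0.1691]
handle1 [0.5384 0.0182]
handle2 [ 0.5458 -0.0808]
tBL [ 0.711 -0.077]
tBR [ 0.72   -0.1163]
tFR [ 0.6645 -0.1268]
tFL [ 0.6585 -0.0884]
bFL [ 0.6698 -0.0858]
bFR [ 0.6809 -0.1203]
cup [ 0.7069 -0.2518]
turqtop [ 0.5719 -0.3268]
jar [0.6071 0.227 ]
C panelLout [0.5583 0.1392]
C panelRin [ 0.6027 -0.1918]
C rackL [0.7352 0.1636]
C rackR [ 0.7704 -0.1727]
C rackbackL [0.9629 0.1808]
ClB [ 0.7187 -0.0587]
ClL [ 0.7276 -0.108 ]
ClF [ 0.6802 -0.1232]
ClR [ 0.673  -0.0775]
Ccup [ 0.6988 -0.2603]
```

>>> carry_out:
  series:
    - {"az":-10.1,"tz":-0.015,"gripper":0}
    - {"az":-10.1,"tz":-0.015,"gripper":0}
    - {"az":-10.1,"tz":-0.015,"gripper":0}
    - {"tx":-0.0286,"ty":-0.0508,"gripper":0}
    - {"tx":-0.0286,"ty":-0.0508,"gripper":0}
  squeeze: 10

```text
invalid input
```

>>> carry_out:
  series:
    - {"tx":-0.0286,"ty":-0.0508}
    - {"tx":-0.0286,"ty":-0.0508}
    - {"tx":-0.0286,"ty":-0.0508}
    - {"tx":-0.0286,"ty":-0.0508}
    - {"tx":-0.0286,"ty":-0.0508}

```text
invalid input
```

>>> carry_out:
  series:
    - {"tx":-0.0286,"ty":-0.0508}
    - {"tx":-0.0286,"ty":-0.0508}
    - {"tx":-0.0286,"ty":-0.0508}
    - {"tx":-0.0286,"ty":-0.0508}
    - {"tx":-0.0286,"ty":-0.0508}

```text
invalid input
```

>>> carry_out:
  series:
    - {"tx":0,"ty":0,"tz":-0.015,"ax":0,"ay":0,"az":-10.1,"gripper":0}
    - {"tx":0,"ty":0,"tz":-0.015,"ax":0,"ay":0,"az":-10.1,"gripper":0}
    - {"tx":0,"ty":0,"tz":-0.015,"ax":0,"ay":0,"az":-10.1,"gripper":0}
    - {"tx":-0.0286,"ty":-0.0508,"tz":0,"ax":0,"ay":0,"az":0,"gripper":0}
    - {"tx":-0.0286,"ty":-0.0508,"tz":0,"ax":0,"ay":0,"az":0,"gripper":0}
  squeeze: 10

```text
time_s: 0.72
tcp_pos: [0.2899, 0.4084, 0.25]
ee_rot: [-3.141, -0.0, -3.024]
ft_force: [-0.2, -0.8, 0.1]
gripper_width: 0.0477
```

>>> carry_out:
  series:
    - {"tx":-0.0286,"ty":-0.0508,"tz":0,"ax":0,"ay":0,"az":0,"gripper":0}
    - {"tx":-0.0286,"ty":-0.0508,"tz":0,"ax":0,"ay":0,"az":0,"gripper":0}
    - {"tx":-0.0286,"ty":-0.0508,"tz":0,"ax":0,"ay":0,"az":0,"gripper":0}
    - {"tx":-0.0286,"ty":-0.0508,"tz":0,"ax":0,"ay":0,"az":0,"gripper":0}
    - {"tx":-0.0286,"ty":-0.0508,"tz":0,"ax":0,"ay":0,"az":0,"gripper":0}

```text
time_s: 1.35
tcp_pos: [0.4615, 0.1716, 0.2501]
ee_rot: [3.141, -0.0, -3.027]
ft_force: [0.9, 0.7, -0.7]
gripper_width: 0.0009
```

>>> carry_out:
  series:
    - {"tx":-0.0286,"ty":-0.0508,"tz":0,"ax":0,"ay":0,"az":0,"gripper":0}
    - {"tx":-0.0286,"ty":-0.0508,"tz":0,"ax":0,"ay":0,"az":0,"gripper":0}
    - {"tx":-0.0286,"ty":-0.0508,"tz":0,"ax":0,"ay":0,"az":0,"gripper":0}
    - {"tx":-0.0286,"ty":-0.0508,"tz":0,"ax":0,"ay":0,"az":0,"gripper":0}
    - {"tx":-0.0286,"ty":-0.0508,"tz":0,"ax":0,"ay":0,"az":0,"gripper":0}

```text
time_s: 1.98
tcp_pos: [0.6328, -0.0642, 0.2498]
ee_rot: [3.141, -0.001, -3.027]
ft_force: [0.1, 0.9, 0.2]
gripper_width: 0.0002
```

>>> carry_out:
  series:
    - {"tx":-0.0286,"ty":-0.0508,"tz":0,"ax":0,"ay":0,"az":0,"gripper":0}
    - {"tx":-0.0286,"ty":-0.0508,"tz":0,"ax":0,"ay":0,"az":0,"gripper":0}
    - {"tx":0,"ty":0,"tz":0,"ax":0,"ay":0,"az":0,"gripper":0}
    - {"tx":0,"ty":0,"tz":0,"ax":0,"ay":0,"az":0,"gripper":0}
    - {"tx":0,"ty":0,"tz":0,"ax":0,"ay":0,"az":0,"gripper":0}

```text
time_s: 2.6
tcp_pos: [0.7002, -0.1555, 0.2519]
ee_rot: [-3.141, 0.001, -3.025]
ft_force: [-0.2, 0.2, -0.0]
gripper_width: 0.0008
```

```bash
python3 - <<'E'
from h import *
im,p=snap('wrist','w1.png'); print(np.round(p['cam_to_world'],3).tolist(),p['fx'],p['cx'],p['cy'])
for P in ([.694,-.097,.124],[.674,-.099,.014]): print(proj(p,P))
s=env.sense(); print(s['tcp_pos'],s['ee_rot'],s['joints'])
E
```

```text
[[-0.117, -0.966, -0.23, 0.634], [0.993, -0.114, -0.028, -0.163], [0.001, -0.232, 0.973, 0.432], [0.0, 0.0, 0.0, 1.0]] 356.3152113207049 278.3227294797645 210.02023253429132
(np.float64(343.79568063545383), np.float64(203.27716708214786))
(np.float64(327.9795630591385), np.float64(166.5004464441414))
[ 0.70018596 -0.15539648  0.25222691] [-3.14102934e+00  1.94718262e-03 -3.02475789e+00] [-2.97525425e-01  4.79337797e-01  7.90739617e-01  2.80735421e-04
  1.86950604e+00 -1.98507308e+00]
```

View pics/w1.png

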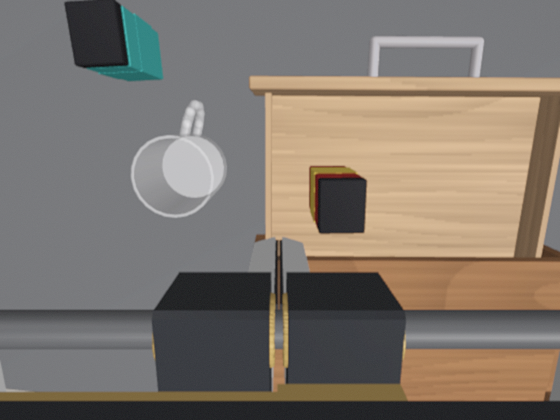

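The lid is at (341,204) and square to the tool. The predicted pixel was (344,203), so the position is good. The fingers are about 20 mm right of the tin's right face, with the cup clear at (180,175). Next I go down and push left near the lid.

>>> carry_out:
  series:
    - {"tx":0,"ty":0,"tz":0.036,"ax":0,"ay":0,"az":0,"gripper":0}
    - {"tx":0,"ty":0,"tz":0.036,"ax":0,"ay":0,"az":0,"gripper":0}
    - {"tx":0,"ty":0,"tz":0.036,"ax":0,"ay":0,"az":0,"gripper":0}
    - {"tx":0,"ty":0,"tz":0.037,"ax":0,"ay":0,"az":0,"gripper":0}
    - {"tx":0,"ty":0,"tz":0,"ax":0,"ay":0,"az":0,"gripper":0}

```text
time_s: 3.28
tcp_pos: [0.698, -0.155, 0.1022]
ee_rot: [3.139, -0.006, -3.025]
ft_force: [-0.1, 0.3, 0.8]
gripper_width: 0.0006
```

>>> carry_out:
  series:
    - {"tx":0,"ty":0.006,"tz":0,"ax":0,"ay":0,"az":0,"gripper":0}
    - {"tx":0,"ty":0.006,"tz":0,"ax":0,"ay":0,"az":0,"gripper":0}
    - {"tx":0,"ty":0.006,"tz":0,"ax":0,"ay":0,"az":0,"gripper":0}
    - {"tx":0,"ty":0.006,"tz":0,"ax":0,"ay":0,"az":0,"gripper":0}
    - {"tx":0,"ty":0.006,"tz":0,"ax":0,"ay":0,"az":0,"gripper":0}

```text
time_s: 3.9
tcp_pos: [0.6972, -0.1269, 0.1058]
ee_rot: [-3.141, 0.001, -3.027]
ft_force: [0.8, -1.1, 0.7]
gripper_width: 0.0004
```

>>> carry_out:
  series:
    - {"tx":0,"ty":0.006,"tz":0,"ax":0,"ay":0,"az":0,"gripper":0}
    - {"tx":0,"ty":0.006,"tz":0,"ax":0,"ay":0,"az":0,"gripper":0}
    - {"tx":0,"ty":0.006,"tz":0,"ax":0,"ay":0,"az":0,"gripper":0}
    - {"tx":0,"ty":0.006,"tz":0,"ax":0,"ay":0,"az":0,"gripper":0}
    - {"tx":0,"ty":0,"tz":0,"ax":0,"ay":0,"az":0,"gripper":0}

```text
time_s: 4.53
tcp_pos: [0.6943, -0.1026, 0.1054]
ee_rot: [3.141, -0.0, -3.026]
ft_force: [-0.1, 0.5, -0.1]
gripper_width: 0.0002
```

```bash
python3 - <<'E'
from h import *
im,p=snap('side','s2.png'); im2,p=snap('wrist','w2.png')
cv2.imwrite('pics/m2.png',np.hstack([cv2.resize(im[105:255,240:400],(448,420),interpolation=2),cv2.resize(im2,(350,262)).copy() if 0 else np.vstack([cv2.resize(im2,(350,262)),np.zeros((158,350,3),np.uint8)])])[:,:,::-1])
E
```

```text
(no output)
```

View pics/m2.png

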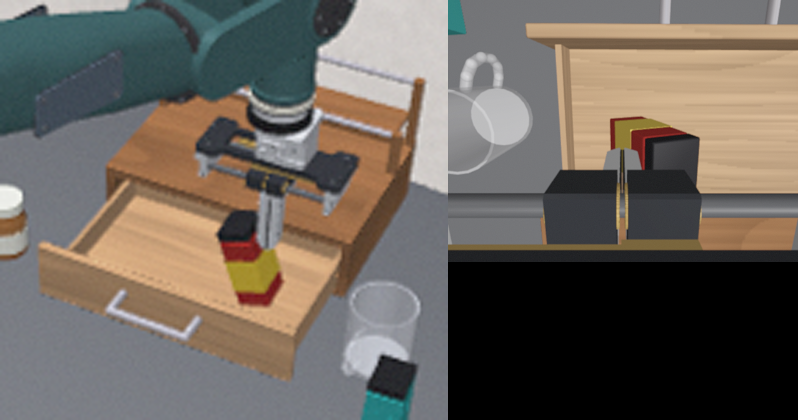

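It is tipping left without sliding, leaning about 18°. I'll keep pushing.

>>> carry_out:
  series:
    - {"tx":0,"ty":0.006,"tz":0,"ax":0,"ay":0,"az":0,"gripper":0}
    - {"tx":0,"ty":0.006,"tz":0,"ax":0,"ay":0,"az":0,"gripper":0}
    - {"tx":0,"ty":0.006,"tz":0,"ax":0,"ay":0,"az":0,"gripper":0}
    - {"tx":0,"ty":0.006,"tz":0,"ax":0,"ay":0,"az":0,"gripper":0}
    - {"tx":0,"ty":0,"tz":0,"ax":0,"ay":0,"az":0,"gripper":0}

```text
time_s: 5.25
tcp_pos: [0.6916, -0.0787, 0.1056]
ee_rot: [3.141, 0.0, -3.026]
ft_force: [-0.1, 0.4, 0.5]
gripper_width: 0.0002
```

>>> carry_out:
  series:
    - {"tx":0,"ty":0,"tz":-0.01,"ax":0,"ay":0,"az":0,"gripper":0}
    - {"tx":0,"ty":0,"tz":-0.03,"ax":0,"ay":0,"az":0,"gripper":0}
    - {"tx":0,"ty":0,"tz":-0.04,"ax":0,"ay":0,"az":0,"gripper":0}
    - {"tx":0,"ty":0,"tz":-0.04,"ax":0,"ay":0,"az":0,"gripper":0}
    - {"tx":0,"ty":0,"tz":0,"ax":0,"ay":0,"az":0,"gripper":0}

```text
time_s: 5.88
tcp_pos: [0.6935, -0.0801, 0.232]
ee_rot: [-3.138, 0.01, -3.027]
ft_force: [0.1, 0.6, 0.6]
gripper_width: 0.0003
```

```bash
python3 - <<'E'
from h import *
im,p=snap('side','s3.png'); im2,p=snap('wrist','w3.png')
cv2.imwrite('pics/m3.png',np.hstack([cv2.resize(im[105:255,240:400],(448,420),interpolation=2),np.vstack([cv2.resize(im2,(350,262)),np.zeros((158,350,3),np.uint8)])])[:,:,::-1])
E
```

```text
(no output)
```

View pics/m3.png

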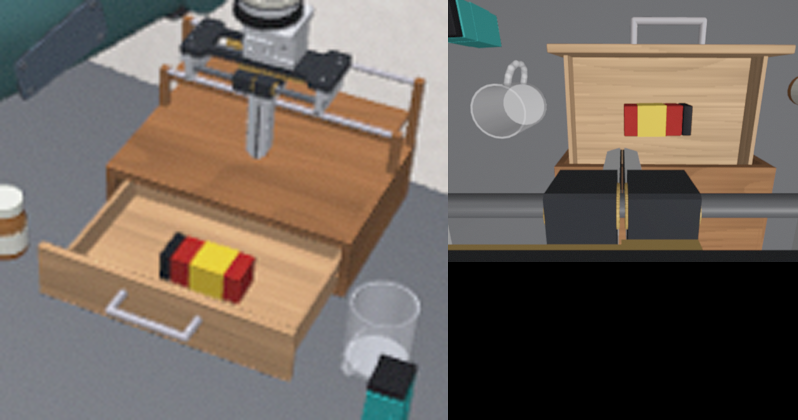

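The tin lies flat in the drawer, across its width and near the middle. In the wrist half it spans about (624–691, 103–137), clear of all walls, and the bystanders are unmoved. Next I move in front of the handle.

>>> carry_out:
  series:
    - {"tx":0.038,"ty":0.0136,"tz":0,"ax":0,"ay":0,"az":0,"gripper":0}
    - {"tx":0.038,"ty":0.0136,"tz":0,"ax":0,"ay":0,"az":0,"gripper":0}
    - {"tx":0.038,"ty":0.0136,"tz":0,"ax":0,"ay":0,"az":0,"gripper":0}
    - {"tx":0.038,"ty":0.0136,"tz":0,"ax":0,"ay":0,"az":0,"gripper":0}
    - {"tx":0.038,"ty":0.0136,"tz":0,"ax":0,"ay":0,"az":0,"gripper":0}

```text
time_s: 6.6
tcp_pos: [0.4926, -0.0333, 0.2229]
ee_rot: [3.14, -0.004, -3.027]
ft_force: [0.4, 0.1, -0.6]
gripper_width: 0.0003
```

>>> carry_out:
  series:
    - {"tx":0,"ty":0,"tz":0,"ax":0,"ay":0,"az":0,"gripper":0}
    - {"tx":0,"ty":0,"tz":0.04,"ax":0,"ay":0,"az":0,"gripper":0}
    - {"tx":0,"ty":0,"tz":0.04,"ax":0,"ay":0,"az":0,"gripper":0}
    - {"tx":0,"ty":0,"tz":0.03,"ax":0,"ay":0,"az":0,"gripper":0}
    - {"tx":0,"ty":0,"tz":0,"ax":0,"ay":0,"az":0,"gripper":0}

```text
time_s: 7.22
tcp_pos: [0.4929, -0.0335, 0.1112]
ee_rot: [3.139, -0.008, -3.027]
ft_force: [0.4, -0.9, 0.5]
gripper_width: 0.0007
```

```bash
python3 - <<'E'
from h import *
im,p=snap('side','s4.png'); im2,p=snap('wrist','w4.png')
cv2.imwrite('pics/m4.png',np.hstack([cv2.resize(im[105:255,240:400],(448,420),interpolation=2),np.vstack([cv2.resize(im2,(350,262)),np.zeros((158,350,3),np.uint8)])])[:,:,::-1])
print(env.sense()['tcp_pos'])
E
```

```text
[ 0.49548544 -0.03389885  0.11537303]
```

View pics/m4.png

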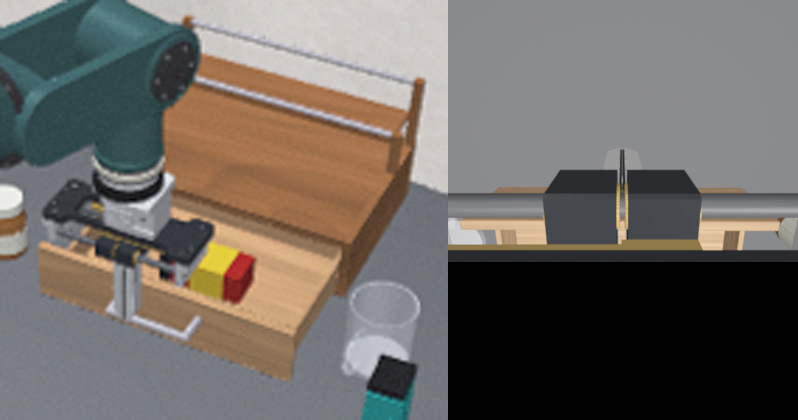

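The fingers are in front of the handle, clear of it and about centred. I go down and push.

>>> carry_out:
  series:
    - {"tx":0,"ty":0,"tz":0.025,"ax":0,"ay":0,"az":0,"gripper":0}
    - {"tx":0,"ty":0,"tz":0.025,"ax":0,"ay":0,"az":0,"gripper":0}
    - {"tx":0,"ty":0,"tz":0.024,"ax":0,"ay":0,"az":0,"gripper":0}
    - {"tx":0,"ty":0,"tz":0,"ax":0,"ay":0,"az":0,"gripper":0}
    - {"tx":-0.008,"ty":0,"tz":0,"ax":0,"ay":0,"az":0,"gripper":0}

```text
time_s: 7.95
tcp_pos: [0.5046, -0.0331, 0.0435]
ee_rot: [-3.141, 0.003, -3.027]
ft_force: [0.0, 0.1, 0.2]
gripper_width: 0.0005
```

>>> carry_out:
  series:
    - {"tx":-0.008,"ty":0,"tz":0,"ax":0,"ay":0,"az":0,"gripper":0}
    - {"tx":-0.008,"ty":0,"tz":0,"ax":0,"ay":0,"az":0,"gripper":0}
    - {"tx":-0.008,"ty":0,"tz":0,"ax":0,"ay":0,"az":0,"gripper":0}
    - {"tx":-0.008,"ty":0,"tz":0,"ax":0,"ay":0,"az":0,"gripper":0}
    - {"tx":-0.008,"ty":0,"tz":0,"ax":0,"ay":0,"az":0,"gripper":0}

```text
time_s: 8.57
tcp_pos: [0.5429, -0.0282, 0.0414]
ee_rot: [-3.142, -0.001, -3.027]
ft_force: [-2.9, -0.7, 1.0]
gripper_width: 0.0003
```

>>> carry_out:
  series:
    - {"tx":-0.008,"ty":0,"tz":0,"ax":0,"ay":0,"az":0,"gripper":0}
    - {"tx":-0.008,"ty":0,"tz":0,"ax":0,"ay":0,"az":0,"gripper":0}
    - {"tx":-0.008,"ty":0,"tz":0,"ax":0,"ay":0,"az":0,"gripper":0}
    - {"tx":-0.008,"ty":0,"tz":0,"ax":0,"ay":0,"az":0,"gripper":0}
    - {"tx":-0.008,"ty":0,"tz":0,"ax":0,"ay":0,"az":0,"gripper":0}

```text
time_s: 9.2
tcp_pos: [0.583, -0.0237, 0.0414]
ee_rot: [-3.141, -0.0, -3.027]
ft_force: [-2.2, -1.4, 1.6]
gripper_width: 0.0003
```

>>> carry_out:
  series:
    - {"tx":-0.008,"ty":0,"tz":0,"ax":0,"ay":0,"az":0,"gripper":0}
    - {"tx":-0.008,"ty":0,"tz":0,"ax":0,"ay":0,"az":0,"gripper":0}
    - {"tx":-0.008,"ty":0,"tz":0,"ax":0,"ay":0,"az":0,"gripper":0}
    - {"tx":-0.008,"ty":0,"tz":0,"ax":0,"ay":0,"az":0,"gripper":0}
    - {"tx":-0.008,"ty":0,"tz":0,"ax":0,"ay":0,"az":0,"gripper":0}

```text
time_s: 9.82
tcp_pos: [0.6227, -0.019, 0.0413]
ee_rot: [-3.142, -0.0, -3.027]
ft_force: [-2.7, -2.4, 0.8]
gripper_width: 0.0005
```

>>> carry_out:
  series:
    - {"tx":-0.008,"ty":0,"tz":0,"ax":0,"ay":0,"az":0,"gripper":0}
    - {"tx":-0.008,"ty":0,"tz":0,"ax":0,"ay":0,"az":0,"gripper":0}
    - {"tx":-0.008,"ty":0,"tz":0,"ax":0,"ay":0,"az":0,"gripper":0}
    - {"tx":-0.008,"ty":0,"tz":0,"ax":0,"ay":0,"az":0,"gripper":0}
    - {"tx":-0.008,"ty":0,"tz":0,"ax":0,"ay":0,"az":0,"gripper":0}

```text
time_s: 10.45
tcp_pos: [0.6624, -0.0144, 0.0413]
ee_rot: [3.142, -0.0, -3.027]
ft_force: [-1.6, -1.8, 0.6]
gripper_width: 0.0004
```

>>> carry_out:
  series:
    - {"tx":-0.004,"ty":0,"tz":0,"ax":0,"ay":0,"az":0,"gripper":0}
    - {"tx":-0.004,"ty":0,"tz":0,"ax":0,"ay":0,"az":0,"gripper":0}
    - {"tx":-0.004,"ty":0,"tz":0,"ax":0,"ay":0,"az":0,"gripper":0}
    - {"tx":-0.003,"ty":0,"tz":0,"ax":0,"ay":0,"az":0,"gripper":0}
    - {"tx":0,"ty":0,"tz":0,"ax":0,"ay":0,"az":0,"gripper":0}

```text
time_s: 11.08
tcp_pos: [0.6774, -0.0123, 0.0415]
ee_rot: [3.141, 0.001, -3.026]
ft_force: [-1.3, -0.3, -0.3]
gripper_width: 0.0004
```

Next come small steps until the force rises at the stop.

>>> carry_out:
  series:
    - {"tx":-0.002,"ty":0,"tz":0,"ax":0,"ay":0,"az":0,"gripper":0}
    - {"tx":-0.002,"ty":0,"tz":0,"ax":0,"ay":0,"az":0,"gripper":0}
    - {"tx":-0.002,"ty":0,"tz":0,"ax":0,"ay":0,"az":0,"gripper":0}
    - {"tx":-0.002,"ty":0,"tz":0,"ax":0,"ay":0,"az":0,"gripper":0}
    - {"tx":0,"ty":0,"tz":0,"ax":0,"ay":0,"az":0,"gripper":0}

```text
time_s: 11.7
tcp_pos: [0.6852, -0.0114, 0.0415]
ee_rot: [3.141, 0.001, -3.026]
ft_force: [-1.9, 1.7, -0.7]
gripper_width: 0.0005
```

>>> carry_out:
  series:
    - {"tx":-0.001,"ty":0,"tz":0,"ax":0,"ay":0,"az":0,"gripper":0}
    - {"tx":-0.001,"ty":0,"tz":0,"ax":0,"ay":0,"az":0,"gripper":0}
    - {"tx":-0.001,"ty":0,"tz":0,"ax":0,"ay":0,"az":0,"gripper":0}
    - {"tx":-0.001,"ty":0,"tz":0,"ax":0,"ay":0,"az":0,"gripper":0}
    - {"tx":0,"ty":0,"tz":0,"ax":0,"ay":0,"az":0,"gripper":0}

```text
time_s: 12.32
tcp_pos: [0.689, -0.0112, 0.0415]
ee_rot: [3.141, 0.0, -3.026]
ft_force: [-1.8, 0.5, -0.2]
gripper_width: 0.0009
```

>>> carry_out:
  series:
    - {"tx":-0.001,"ty":0,"tz":0,"ax":0,"ay":0,"az":0,"gripper":0}
    - {"tx":-0.001,"ty":0,"tz":0,"ax":0,"ay":0,"az":0,"gripper":0}
    - {"tx":-0.001,"ty":0,"tz":0,"ax":0,"ay":0,"az":0,"gripper":0}
    - {"tx":0,"ty":0,"tz":0,"ax":0,"ay":0,"az":0,"gripper":0}
    - {"tx":0,"ty":0,"tz":0,"ax":0,"ay":0,"az":0,"gripper":0}

```text
time_s: 12.95
tcp_pos: [0.6894, -0.0112, 0.0415]
ee_rot: [3.141, -0.005, -3.027]
ft_force: [-8.1, 1.0, 3.5]
gripper_width: 0.0007
```

>>> carry_out:
  series:
    - {"tx":-0.001,"ty":0,"tz":0,"ax":0,"ay":0,"az":0,"gripper":0}
    - {"tx":-0.001,"ty":0,"tz":0,"ax":0,"ay":0,"az":0,"gripper":0}
    - {"tx":0,"ty":0,"tz":0,"ax":0,"ay":0,"az":0,"gripper":0}
    - {"tx":0,"ty":0,"tz":0,"ax":0,"ay":0,"az":0,"gripper":0}
    - {"tx":0,"ty":0,"tz":0,"ax":0,"ay":0,"az":0,"gripper":0}

```text
time_s: 13.58
tcp_pos: [0.6894, -0.0112, 0.0415]
ee_rot: [3.141, -0.01, -3.027]
ft_force: [-14.2, -0.3, 6.5]
gripper_width: 0.0003
```

The force rose to 14 N with no motion, at x = 0.689 against a predicted home of about 0.690. I back off and check.

>>> carry_out:
  series:
    - {"tx":0.01,"ty":0,"tz":0,"ax":0,"ay":0,"az":0,"gripper":0}
    - {"tx":0.03,"ty":0,"tz":0,"ax":0,"ay":0,"az":0,"gripper":0}
    - {"tx":0.05,"ty":0,"tz":0,"ax":0,"ay":0,"az":0,"gripper":0}
    - {"tx":0.05,"ty":0,"tz":0,"ax":0,"ay":0,"az":0,"gripper":0}
    - {"tx":0.05,"ty":0,"tz":-0.02,"ax":0,"ay":0,"az":0,"gripper":0}

```text
time_s: 14.2
tcp_pos: [0.5031, -0.033, 0.0603]
ee_rot: [-3.141, -0.001, -3.027]
ft_force: [0.4, -0.5, 0.3]
gripper_width: 0.0005
```

>>> carry_out:
  series:
    - {"tx":0,"ty":0,"tz":-0.05,"ax":0,"ay":0,"az":0,"gripper":0}
    - {"tx":0,"ty":0,"tz":-0.05,"ax":0,"ay":0,"az":0,"gripper":0}
    - {"tx":0,"ty":0,"tz":-0.05,"ax":0,"ay":0,"az":0,"gripper":0}
    - {"tx":0,"ty":0,"tz":0,"ax":0,"ay":0,"az":0,"gripper":0}
    - {"tx":0,"ty":0,"tz":0,"ax":0,"ay":0,"az":0,"gripper":0}

```text
time_s: 14.82
tcp_pos: [0.5053, -0.0329, 0.2112]
ee_rot: [-3.141, 0.001, -3.027]
ft_force: [-0.1, -0.6, -0.3]
gripper_width: 0.0001
```

```bash
python3 - <<'E'
from h import *
im,p=snap('side','s5.png'); im2,p2=snap('scene','c5.png')
a=cv2.resize(im[90:270,230:410],(420,420),interpolation=2); b=cv2.resize(im2[140:330,130:310],(380,420),interpolation=2)
cv2.imwrite('pics/m5.png',np.hstack([a,b])[:,:,::-1])
# expected handle ends if home
for s in(.05,-.05):
  u,v=proj(p,[.7497-.047*.993-s*.116,-.005-.047*.116+s*.993,.058]); print((u-230)*420/180,(v-90)*420/180)
E
```

```text
163.5929515008008 226.93891757578317
223.83049423647574 246.6911317909492
```

View pics/m5.png

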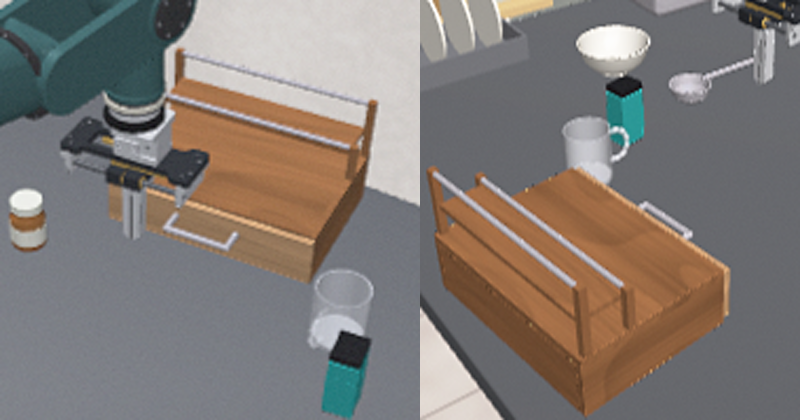

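```bash
python3 -c "
from rig import env
print(env.job_done())"
```

```text
the job is handed in; nothing more can be done
None
```

The red tin is lying flat inside the drawer, the drawer is pushed fully home, and I have handed the job in after about 15 s of robot time.

I tipped the tin to the left with the outside of the closed fingers, pushing near its lid. I then pushed the drawer in by its handle with the closed fingers, backed off and raised the tool clear.

**Tin:** A picture taken before closing showed it flat across the drawer, clear of all walls. It could not be seen once the drawer was shut.

**Drawer:** It stopped firmly at 14 N with no further motion, with the fingers at x = 0.689 m; I had predicted about 0.690 m for fully home. The last side and scene views show the front panel against the rack. The handle's bar is within about 5 px of its predicted place on the camera picture.

**Other things:** The cup, jar, bowl, ladle and turquoise look-alike look unmoved in the last crops. The pot, lid and mill were outside those crops; the arm passed above them at the start and was not near them afterwards.

No check failed or disagreed. The first three move calls were refused for incomplete rows and moved nothing.

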